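Put the carving mallets back in their row on the shelf

TASK

Put the three loose carving mallets back on the low shelf under its upper board, standing upright on their heads, so that with the one already there they make one straight row along the middle of the shelf floor, from the largest at the left (as seen from the robot) to the smallest at the right. Set neighbours close side by side, the gap between their heads about 10 mm and no more than 25 mm. Leave the mallet that already stands there, and everything else, where it is.

Things in the scene. Friction and masses are not known exactly. Their poses are not given: they have to be found in the camera images.
- mallet_large_mid (a point): Centre (half-way up) of the largest mallet, standing on the table at the start: a turned carver's mallet, standing on its head, handle up, 180 mm tall in all; head 84 mm across at the foot (narrower above) and 85 mm high, above it the straight handle, 26 mm across, to the top. z runs up its axis; it is the same all round. About 420 g (may vary by a fifth).
- mallet_third_mid (a point): Centre (half-way up) of the third-largest mallet, standing on the table at the start: a turned carver's mallet, standing on its head, handle up, 158 mm tall in all; head 64 mm across at the foot (narrower above) and 72 mm high, above it the straight handle, 26 mm across, to the top. z runs up its axis; it is the same all round. About 250 g (may vary by a fifth).
- mallet_small_mid (a point): Centre (half-way up) of the smallest mallet, standing on the table at the start: a turned carver's mallet, standing on its head, handle up, 148 mm tall in all; head 54 mm across at the foot (narrower above) and 66 mm high, above it the straight handle, 26 mm across, to the top. z runs up its axis; it is the same all round. About 180 g (may vary by a fifth).
- mallet_second_mid (a point): Centre (half-way up) of the second-largest mallet, which already stands in its place in the row on the shelf: a turned carver's mallet, standing on its head, handle up, 170 mm tall in all; head 74 mm across at the foot (narrower above) and 80 mm high, above it the straight handle, 26 mm across, to the top. z runs up its axis; it is the same all round. About 340 g (may vary by a fifth).
- row_mid (a point): Point on the upper face of the shelf's floor (60 mm above the table), midway along the row's line. Fixed wooden shelf 500 mm long, open to the robot. y runs along the shelf to the left (the row's line is x = 0), x level to the rear, z up. A lip 12 mm high runs all along the front, x = -60 to -52 mm; a rail 30 mm high along the rear, x = 63 to 75 mm.
- board_edge (a point): Middle of the lower front edge of the shelf's upper board, axes as row_mid: 225 mm above the shelf floor, 15 mm behind the row's line. The board runs 55 mm to the rear from here, all along the shelf, 18 mm thick, with small blocks on it up to 40 mm above this edge. A gripper pointing straight down over the row meets it; one tilted some 30 to 40 degrees, leaning out to the front, passes.
- upright (a point): Foot, at floor level, of the left one of two uprights that carry the board, at the very ends of the shelf, behind the row: 30 mm (x) by 18 mm (y), 53 mm behind the row's line and 241 mm to the left; the other stands as far to the right.
- bottle_mid (a point): Centre of a white glue bottle, upright, 60 mm across and 165 mm tall. A bystander.
- brush_jar_mid (a point): Centre of a green glass jar of brushes, 66 mm across, 170 mm tall with the brushes (the brushes' bundle 60 mm across). A bystander. Nearer the robot lie only flat things, under 40 mm high.
- tin_mid (a point): Centre of a small round wax tin, 55 mm across, 42 mm high, near the right end of the shelf's floor. A bystander.
- finial_mid (a point): Half-way up a turned wooden finial, upright, 70 mm across, 120 mm tall, at the right of the table. A bystander.
Things that resemble listed ones, but are neither listed nor needed, are in the scene too. What is shaped like the part that bears mallet_third_mid but pink, purple or red is not meant.

How it is judged:
By the outcome, as a careful person would: the job done as asked, in the order asked, and still so for the second after the job is handed in, with the robot touching nothing.
It also fails if it takes over 72 s, if anything falls off the work surface, if the arm or the gripper's body presses on something with over 40 N, if the wrist force passes 120 N, or if a joint passes its speed limit or range.

ROBOT

A 7-joint arm with a two-finger parallel gripper is mounted at the origin on the work surface. World frame = base frame: x ahead of the robot, y to its left, z up, the work surface at z = 0. Lengths are in m, angles in rad, forces in N, time in s.
With the tool pointing down it reaches from about 0.425 to 0.875 m from the base axis. Payload 4.7 kg.
Tool frame: the origin (TCP) lies where the fingers leave the gripper's body, on its centre line; the fingertips stand 70 mm ahead of it and the grasp point (between the pads) lies 51 mm ahead of it; z points along the fingers, y is the line along which they close (so a half turn about z gives the same grasp; the last joint's range is limited). The gripper opens to 87 mm and grips with 3 to 60 N. Pads are 19 mm wide; open, the fingers measure 117 mm over their backs; the gripper's body (75 mm by 190 mm) begins 51 mm behind the grasp point.
Start: joints at [1.348, 0.321, -0.07, 1.45, 0.023, 1.371, -0.057], TCP at [0.152, -0.632, 0.292] pointing down, gripper open.
Joint ranges: [-2.86, 2.86], [-0.3, 2.09], [-1.38, 1.24], [0.06, 2.45], [-1.56, 4.7], [0.09, 2.05], [-2.69, 2.69]. Speed limits (rad/s): [2.57, 2.57, 3.14, 3.14, 3.14, 3.14, 3.14].

INTERFACE

Orientations are given as a rotation vector (axis times angle).
In Python, from bench import get_state, get_image, get_calibration, close_job gives the robot as it stands.
- The arm moves only by the tool send_rows, never from a script. Its argument "rows" is a list of rows, each an object of numbers: "hand": the finger opening in mm, from 0 to 87; "x", "y", "z": the shift along the world's x, y, z in mm; "roll": the turn about the world's z in degrees. A call has 1 to 10 rows; each row shifts and turns the commanded pose from where the row before left it; what a row does not reach is not made up. A row lasts 1/10 s, in which the tool goes at most 50 mm and 8.59 degrees, less where a joint would pass 70% of its speed; a pose out of reach is approached as far as the arm can. A call is refused whole if a number of a shift passes 50 or a number of a turn 8.59, either way. A call with a gripper value outside its range is refused whole. The fingers move at their own pace and stop on an object; "force" is the grip in N (left out, the last holds). Time passes only in rows, so rows that do not move let the fingers close. It gives the time, the measured TCP pose, the force, the opening and the grip force at its end, in the units of the state.
- get_state(): the state, without advancing time (a new reading comes with each control period).
- get_image(name): name is "side" or "top"; returns the picture (420x560x3 uint8, blue, green, red); there is no depth.
- get_calibration(name): a dict with "mtx" (3x3 intrinsics, pixels), "world_from_camera" (4x4, takes a point from camera to world coordinates). Camera axes: x right, y down, z forward; pixel columns grow to the right and rows downward; lengths in m; the calibration is good to about 2 mm. A picture is of the moment at which its call begins. get_calibration takes no time and is no camera call.
- close_job(): hands the job in; it is judged then, once.
The state is a dict: "time": time; "joint_positions": joint angles; "qd": joint speeds; "joint_torque": joint torques, N m; "position": TCP position; "tool_rot": TCP orientation; "ft_force": force on the tool from outside, world axes, zero at the start; "torque": the same for the moment, N m; "grip_width": opening from 0.0 (shut) to 1.0 (fully open); "grip_force": force on a finger pad.
Only numpy, scipy, OpenCV 4.12 (cv2) and the standard library are available. Lean on these libraries where they do the work, as an engineer would, in place of code of your own. Each camera call takes 0.05 s, during which the arm holds its last target. There are 200 camera calls.

## Working session

There is one attempt and no reset: what is moved stays moved. The work goes in short steps, Python scripts to look and compute and a tool call to move; the robot and the scene stay as the last step left them, time stands still between calls to the robot, and variables do not carry over. Pictures are saved under pics/ and viewed, at most 10 in all, crops included, and the job is handed in when it is done.

Besides the shell and the picture viewer there is one more tool, called as name(argument=value, ...), one argument or row to a line, values as JSON. send_rows: Moves the arm, as the interface text tells. Its arguments: {"type":"object","properties":{"rows":{"type":"array","items":{"type":"object","properties":{"hand":{"type":"number"},"x":{"type":"number"},"y":{"type":"number"},"z":{"type":"number"},"roll":{"type":"number"}}}},"force":{"type":"number"}},"required":["rows"]}

```bash
mkdir -p pics; ls
python3 - <<'E'
from bench import *
import cv2
for n in("side","top"):
    cv2.imwrite(f"pics/{n}0.png",get_image(n)); c=get_calibration(n); print(n,c["mtx"],c["world_from_camera"])
print(get_state())
E
```

```text
pics
side [[422.70457609   0.         286.81551828]
 [  0.         422.70457609 212.09979256]
 [  0.           0.           1.        ]] [[-0.96797064 -0.11821608  0.22148994  0.24728276]
 [-0.25096947  0.47974099 -0.84075139  0.95164905]
 [-0.00686747 -0.86940988 -0.49404383  0.79022464]
 [ 0.          0.          0.          1.        ]]
top [[533.74915021   0.         280.90099348]
 [  0.         533.74915021 213.76996106]
 [  0.           0.           1.        ]] [[-0.08121891 -0.97450791  0.2091359   0.23165144]
 [-0.99667936  0.08063222 -0.01134419 -0.09899652]
 [-0.00580809 -0.2093628  -0.97782078  1.48038909]
 [ 0.          0.          0.          1.        ]]
{'time': 0.1, 'joint_positions': array([ 1.34811288,  0.32175075, -0.07011043,  1.45154451,  0.02257928,
        1.37082481, -0.0568691 ]), 'qd': array([-0.00185238, -0.00076138,  0.00076237, -0.00139803, -0.00114463,
       -0.00116474,  0.00181971]), 'joint_torque': array([-5.72849221e-04, -4.92571843e+01, -4.05851752e-01, -3.13399315e+01,
       -6.40508370e-02,  3.94774613e-02,  8.70788540e-05]), 'position': array([ 0.1523654 , -0.63149777,  0.29127404]), 'tool_rot': array([-3.11787940e+00, -3.70990135e-01,  4.25218359e-04]), 'ft_force': array([-0.612675  ,  0.85475781, -0.11599084]), 'torque': array([-0.01070756,  0.05179839,  0.03145575]), 'grip_force': 0.0, 'grip_width': 1.001574856590223}
```

View pics/side0.png

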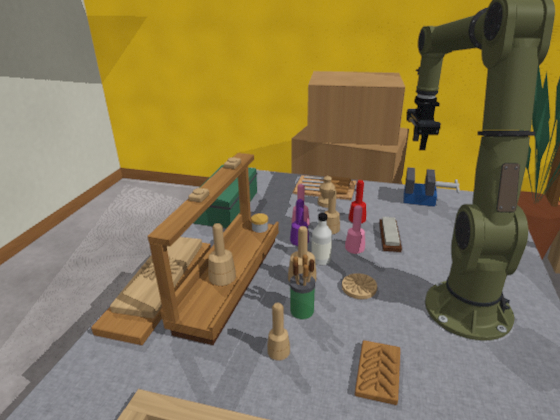

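View pics/top0.png

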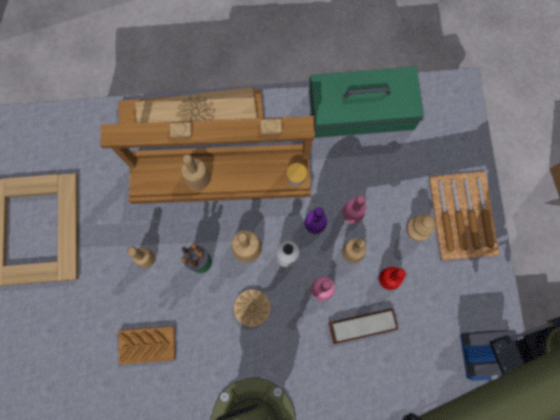

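Side view, left to right: shelf mallet (220,255), natural mallet (278,330), natural mallet behind the jar (303,255), natural mallet (332,215), finial (327,188). The red, pink and purple ones at (358,200), (356,235) and (300,225) are decoys.

Top view candidates: A (143,258), B (246,245), C (355,250). The finial is at (421,228), the shelf mallet at (195,172), and the decoys at (316,220), (355,208), (322,288) and (392,277). I'll check the candidates in a close crop.

Run:
```python
import cv2,numpy as np
t=cv2.imread("pics/top0.png")
def crop(cx,cy,w=66,h=50,s=6):
    c=t[cy-h//2:cy+h//2,cx-w//2:cx+w//2]; c=cv2.resize(c,None,fx=s,fy=s,interpolation=cv2.INTER_CUBIC)
    for i in range(0,w,10):
        cv2.line(c,(i*s,0),(i*s,5),(255,255,255),1); cv2.putText(c,str(cx-w//2+i),(i*s,15),0,.33,(255,255,255))
    for i in range(0,h,10):
        cv2.line(c,(0,i*s),(5,i*s),(255,255,255),1); cv2.putText(c,str(cy-h//2+i),(6,i*s+4),0,.33,(255,255,255))
    return c
m=[crop(*p) for p in((143,258),(246,245),(355,250),(195,172))]
cv2.imwrite("pics/m1.png",np.vstack([np.hstack(m[:2]),np.hstack(m[2:])]))
c=t[110:215,95:325]; cv2.imwrite("pics/m2.png",cv2.resize(c,None,fx=3.4,fy=3.4,interpolation=cv2.INTER_CUBIC))
```

```text
(no output)
```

View pics/m1.png

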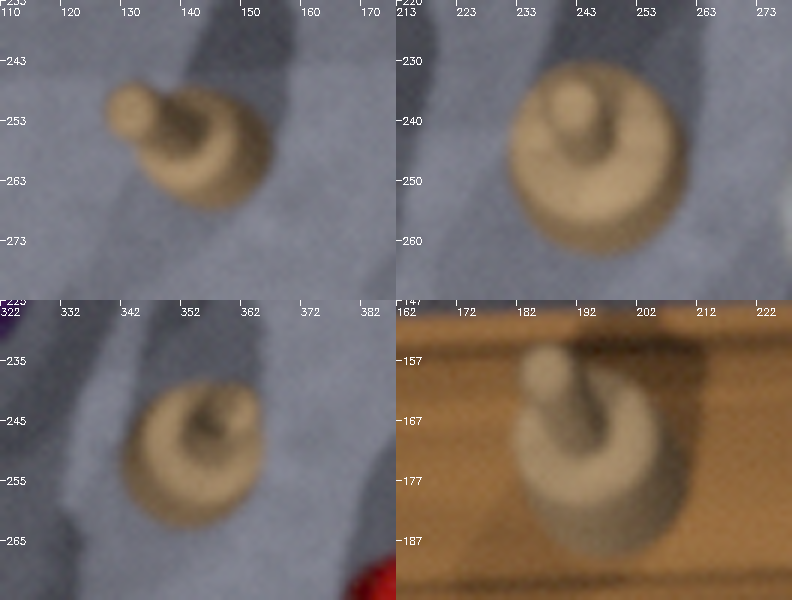

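View pics/m2.png

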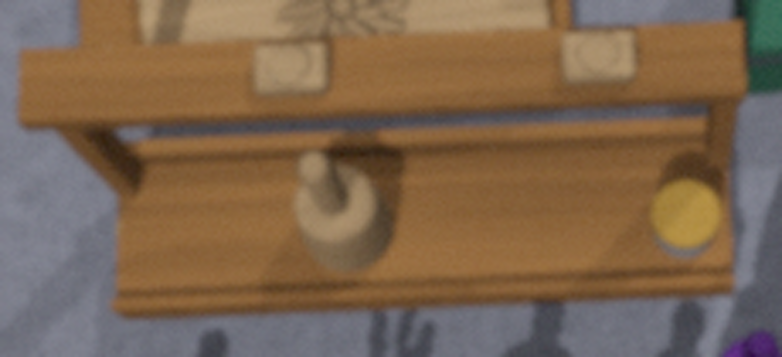

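The crops show A is the smallest (foot about 20 px), B the largest (about 29 px) and C the third (about 23 px). The fourth crop is the second mallet on the shelf. Handle tops are at A (132,251), B (242.5,237), C (361,243.7) and second (187,159).

```bash
cat > geo.py <<'E'
import numpy as np,cv2
from bench import *
def cal(n):
    c=get_calibration(n); return np.array(c["mtx"]),np.array(c["world_from_camera"])
K,T=cal("top")
def ray(uv,z,K=K,T=T):
    d=T[:3,:3]@np.linalg.solve(K,[*uv,1]); o=T[:3,3]; return (o+d*(z-o[2])/d[2])[:2]
def proj(P,K=K,T=T):
    P=np.atleast_2d(P); c=(P-T[:3,3])@T[:3,:3]; p=c@K.T; return p[:,:2]/p[:,2:]
E
python3 - <<'E'
from geo import *
np.set_printoptions(precision=4,suppress=True)
q=lambda x,y,x0,y0:(x0+(x+.5)/6-.5,y0+(y+.5)/6-.5)
# handle top; foot left,right,bottom extents (crop px)
D={'small':(.148,.027,q(134,110,110,233),(110+136/6-.5,110+272/6-.5,233+210/6-.5),0),
'large':(.18,.042,q(573-396,102,213,220),(213+114/6-.5,213+291/6-.5,220+255/6-.5),0),
'third':(.158,.032,q(237,412-300,322,225),(322+121/6-.5,322+265/6-.5,225+227/6-.5),0),
'second':(.17,.037,q(549-396,374-300,162,147),(162+117/6-.5,162+292/6-.5,147+256/6-.5),.06)}
a=np.linspace(0,6.28,90)
for k,(h,r,t,e,z0) in D.items():
    xy=ray(t,z0+h)
    p=proj(np.c_[xy[0]+r*np.cos(a),xy[1]+r*np.sin(a),0*a+z0])
    print(k,xy,'foot pred R,bottom',p[:,0].min().round(1),p[:,0].max().round(1),p[:,1].max().round(1),'seen',np.round(e,1))
m=lambda x,y:((x+.5)/3.4-.5+95,(y+.5)/3.4-.5+110)
for n,pts,z in(('board',((22,127),(745,97)),.285),('lipfront z=0',((113,315),(733,292)),.0),('lip top front',((113,300),(733,275)),.072)):
    A,B=[ray(m(*p),z) for p in pts]; d=A-B; print(n,A,B,'mid',(A+B)/2,'len',np.hypot(*d),'yaw',np.degrees(np.arctan2(-d[0],d[1])))
print('tin',ray(m(685,213),.102),'jar',ray((197,252),.1),'bottle',ray((288,247),.165),'finial',ray((423,224),.1))
E
```

```text
small [0.4522 0.2674] foot pred R,bottom 137.0 156.4 268.1 seen [132.2 154.8 267.5]
large [ 0.4602 -0.0138] foot pred R,bottom 232.0 262.0 262.3 seen [231.5 261.  262. ]
third [ 0.4228 -0.3081] foot pred R,bottom 341.6 364.6 263.5 seen [341.7 365.7 262.3]
second [0.6552 0.1046] foot pred R,bottom 184.6 211.4 190.9 seen [181.  210.2 189.2]
board [0.6828 0.2966] [ 0.6629 -0.205 ] mid [0.6728 0.0458] len 0.5020203003188561 yaw -2.2753471277416133
lipfront z=0 [0.6177 0.3164] [ 0.5945 -0.204 ] mid [0.6061 0.0562] len 0.5209408032374969 yaw -2.5534870648500347
lip top front [0.6113 0.2959] [ 0.5908 -0.2002] mid [0.601  0.0479] len 0.49657155603881536 yaw -2.3619759931187594
tin [ 0.6366 -0.165 ] jar [0.4433 0.1113] bottle [ 0.4273 -0.125 ] finial [ 0.4686 -0.4852]
```

Identified: A is the small mallet, B the large, C the third. The tool can't be tilted through this interface, so I'll place each mallet just in front of the board's edge. I'll then push its head back to the line with one finger. I'm starting with the third.

send_rows(
  rows=[
    {"hand": 87,"x": 29,"y": 36,"roll": -1.75},
    {"x": 29,"y": 36,"roll": -1.75},
    {"x": 29,"y": 36,"roll": -1.75},
    {"x": 29,"y": 36,"roll": -1.75},
    {"x": 29,"y": 36,"roll": -1.75},
    {"x": 29,"y": 36,"roll": -1.75},
    {"x": 29,"y": 36,"roll": -1.75},
    {"x": 29,"y": 36,"roll": -1.75},
    {"x": 29,"y": 36,"roll": -1.75},
    {},
  ],
  force=15,
)

```text
schema error: expected keys hand, x, y, z, roll
```

send_rows(
  rows=[
    {"hand": 87,"x": 29,"y": 36,"z": 0,"roll": -1.75},
    {"hand": 87,"x": 29,"y": 36,"z": 0,"roll": -1.75},
    {"hand": 87,"x": 29,"y": 36,"z": 0,"roll": -1.75},
    {"hand": 87,"x": 29,"y": 36,"z": 0,"roll": -1.75},
    {"hand": 87,"x": 29,"y": 36,"z": 0,"roll": -1.75},
    {"hand": 87,"x": 29,"y": 36,"z": 0,"roll": -1.75},
    {"hand": 87,"x": 29,"y": 36,"z": 0,"roll": -1.75},
    {"hand": 87,"x": 29,"y": 36,"z": 0,"roll": -1.75},
    {"hand": 87,"x": 29,"y": 36,"z": 0,"roll": -1.75},
    {"hand": 87,"x": 0,"y": 0,"z": 0,"roll": 0},
  ],
  force=15,
)

```text
time: 1.1
position: [0.418, -0.3009, 0.2923]
tool_rot: [-3.139, 0.042, -0.003]
ft_force: [-0.3, 0.1, 0.5]
grip_width: 1.002
grip_force: 0.0
```

send_rows(
  rows=[
    {"hand": 87,"x": 0,"y": 0,"z": 0,"roll": -0.8},
    {"hand": 87,"x": 0,"y": 0,"z": 0,"roll": 0},
  ],
)

```text
time: 1.3
position: [0.4125, -0.309, 0.2919]
tool_rot: [3.14, -0.085, -0.002]
ft_force: [-0.1, 0.0, -0.6]
grip_width: 0.999
grip_force: 0.0
```

send_rows(
  rows=[
    {"hand": 87,"x": 5,"y": 0,"z": -30,"roll": 0.7},
    {"hand": 87,"x": 0,"y": 0,"z": -40,"roll": 0},
    {"hand": 87,"x": 0,"y": 0,"z": -33,"roll": 0},
    {"hand": 87,"x": 0,"y": 0,"z": 0,"roll": 0},
    {"hand": 15,"x": 0,"y": 0,"z": 0,"roll": 0},
    {"hand": 15,"x": 0,"y": 0,"z": 0,"roll": 0},
    {"hand": 15,"x": 0,"y": 0,"z": 0,"roll": 0},
    {"hand": 15,"x": 0,"y": 0,"z": 0,"roll": 0},
    {"hand": 15,"x": 0,"y": 0,"z": 0,"roll": 0},
    {"hand": 15,"x": 0,"y": 0,"z": 0,"roll": 0},
  ],
  force=15,
)

```text
time: 2.3
position: [0.4186, -0.3079, 0.1897]
tool_rot: [3.14, -0.062, 0.001]
ft_force: [1.0, -0.3, 0.1]
grip_width: 0.541
grip_force: 0.0
```

send_rows(
  rows=[
    {"hand": 15,"x": 0,"y": 0,"z": 0,"roll": 0},
    {"hand": 15,"x": 0,"y": 0,"z": 0,"roll": 0},
    {"hand": 15,"x": 0,"y": 0,"z": 0,"roll": 0},
    {"hand": 15,"x": 0,"y": 0,"z": 0,"roll": 0},
    {"hand": 15,"x": 0,"y": 0,"z": 0,"roll": 0},
  ],
)

```text
time: 2.8
position: [0.4184, -0.308, 0.1892]
tool_rot: [3.141, -0.063, -0.0]
ft_force: [-0.1, -0.1, 0.2]
grip_width: 0.296
grip_force: 15.0
```

Run:
```python
from geo import *
s=get_image("side"); cv2.imwrite("pics/s1.png",cv2.resize(s[90:300,130:410],None,fx=2.8,fy=2.8,interpolation=cv2.INTER_CUBIC)); print(get_state()['grip_width'],get_state()['position'])
```

```text
0.2945560798909404 [ 0.41837693 -0.30796498  0.1892008 ]
```

View pics/s1.png

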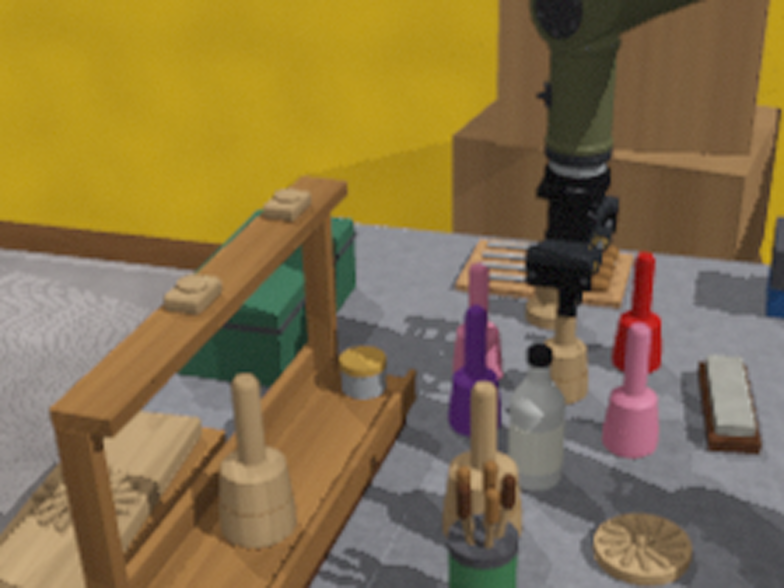

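The third mallet is held (opening 25.7 mm on a 26 mm handle), and the side view at (565,340) shows the gripper on it. Lifting and carrying.

send_rows(
  rows=[
    {"hand": 15,"x": 0,"y": 0,"z": 30,"roll": 0},
    {"hand": 15,"x": 0,"y": 0,"z": 45,"roll": 0},
    {"hand": 15,"x": 0,"y": 0,"z": 45,"roll": 0},
    {"hand": 15,"x": 0,"y": 0,"z": 45,"roll": 0},
    {"hand": 15,"x": 10,"y": 20,"z": 25,"roll": 0},
    {"hand": 15,"x": 20,"y": 35,"z": 0,"roll": 0},
    {"hand": 15,"x": 20,"y": 35,"z": 0,"roll": 0},
    {"hand": 15,"x": 20,"y": 35,"z": 0,"roll": 0},
    {"hand": 15,"x": 20,"y": 35,"z": 0,"roll": 0},
    {"hand": 15,"x": 20,"y": 35,"z": 0,"roll": 0},
  ],
  force=20,
)

```text
time: 3.85
position: [0.5287, -0.1113, 0.3787]
tool_rot: [-3.141, 0.063, 0.002]
ft_force: [0.2, -0.6, -3.1]
grip_width: 0.293
grip_force: 20.0
```

Run:
```python
from geo import *
np.set_printoptions(precision=4,suppress=True)
S=cal("side")
s=lambda x,y:((x+.5)/2.8-.5+130,(y+.5)/2.8-.5+90)
print('second top',ray(s(246.5,383),.23,*S),'pred foot px',proj([.659-.037*.2,.106+.037,.06],*S),'seen',s(258,545))
print('model top at est',(proj([.659,.106,.23],*S)-[129.5,89.5])*2.8)
for p,z in(((62,423),.285),((345,200),.285)): print('board low front',ray(s(*p),z,*S))
```

```text
second top [0.6501 0.1116] pred foot px [[218.2193 286.5753]] seen (221.82142857142858, 284.32142857142856)
model top at est [[240.3404 379.1511]]
board low front [0.7267 0.2838]
board low front [ 0.6548 -0.1904]
```

send_rows(
  rows=[
    {"hand": 15,"x": 25,"y": 35,"z": 0,"roll": 0},
    {"hand": 15,"x": 25,"y": 35,"z": 0,"roll": 0},
    {"hand": 15,"x": 25,"y": 35,"z": 0,"roll": 0},
    {"hand": 15,"x": 15,"y": 25,"z": 0,"roll": 0},
    {"hand": 15,"x": 8,"y": 10,"z": 0,"roll": 0},
    {"hand": 15,"x": 0,"y": 0,"z": -30,"roll": 0},
    {"hand": 15,"x": 0,"y": 0,"z": -35,"roll": 0},
    {"hand": 15,"x": 0,"y": 0,"z": -30,"roll": 0},
    {"hand": 15,"x": 0,"y": 0,"z": -15,"roll": 0},
    {"hand": 15,"x": 0,"y": 0,"z": 0,"roll": 0},
  ],
)

```text
time: 4.85
position: [0.6251, 0.0258, 0.2666]
tool_rot: [3.14, -0.064, -0.008]
ft_force: [-0.8, 0.5, -2.6]
grip_width: 0.293
grip_force: 20.0
```

Run:
```python
from geo import *
s=get_image("side"); t=get_image("top"); print(get_state()['position'],get_state()['ft_force'])
a=cv2.resize(s[120:330,130:330],None,fx=2.8,fy=2.8,interpolation=cv2.INTER_CUBIC); b=cv2.resize(t[90:240,140:225],None,fx=2.8,fy=2.8,interpolation=cv2.INTER_CUBIC)
b=cv2.resize(t[90:237,180:266],None,fx=4/1.0*.7*1.43,fy=4,interpolation=cv2.INTER_CUBIC)[:588,:240]
cv2.imwrite("pics/s2.png",np.hstack([a[:588],b]))
```

```text
[0.6269556  0.02671313 0.27039708] [-0.2145576   0.21592303 -2.31853957]
```

View pics/s2.png

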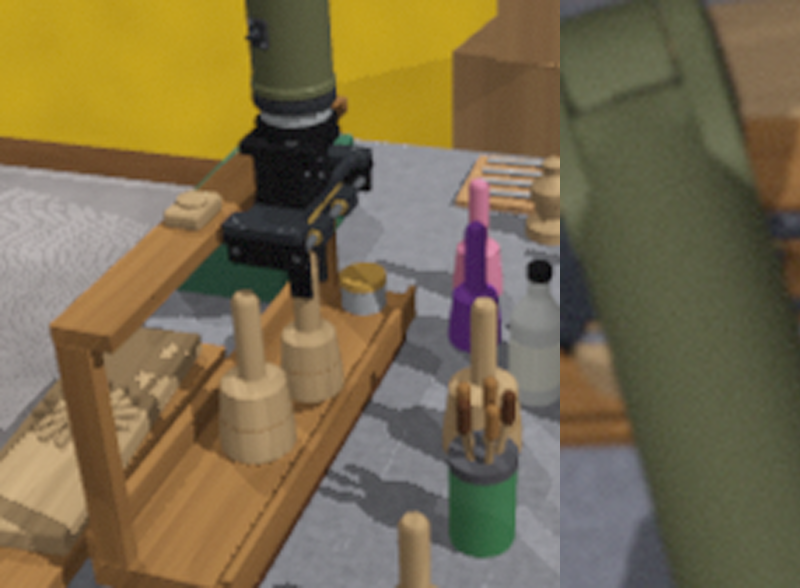

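The third hangs about 20 mm above the floor, just inside the lip, and the gripper body clears the board at around (230,240). Lowering and releasing.

send_rows(
  rows=[
    {"hand": 15,"x": 0,"y": 0,"z": -10,"roll": 0},
    {"hand": 15,"x": 0,"y": 0,"z": -6,"roll": 0},
    {"hand": 15,"x": 0,"y": 0,"z": -3,"roll": 0},
    {"hand": 15,"x": 0,"y": 0,"z": 0,"roll": 0},
  ],
)

```text
time: 5.35
position: [0.6266, 0.027, 0.2501]
tool_rot: [3.141, -0.063, 0.001]
ft_force: [1.4, 0.2, -3.2]
grip_width: 0.29
grip_force: 20.0
```

send_rows(
  rows=[
    {"hand": 15,"x": 0,"y": 0,"z": -2,"roll": 0},
    {"hand": 15,"x": 0,"y": 0,"z": 0,"roll": 0},
  ],
)

```text
time: 5.55
position: [0.627, 0.027, 0.2493]
tool_rot: [3.141, -0.063, 0.003]
ft_force: [1.1, -0.3, 0.9]
grip_width: 0.289
grip_force: 20.0
```

send_rows(
  rows=[
    {"hand": 87,"x": 0,"y": 0,"z": 0,"roll": 0},
    {"hand": 87,"x": 0,"y": 0,"z": 0,"roll": 0},
    {"hand": 87,"x": 0,"y": 0,"z": 0,"roll": 0},
    {"hand": 87,"x": -5,"y": 0,"z": 0,"roll": 0},
    {"hand": 87,"x": -25,"y": 0,"z": 0,"roll": 0},
    {"hand": 87,"x": -35,"y": -11,"z": 0,"roll": 0},
    {"hand": 87,"x": 0,"y": -20,"z": -20,"roll": 0},
    {"hand": 87,"x": 0,"y": -20,"z": -40,"roll": 0},
    {"hand": 87,"x": 0,"y": 0,"z": -12,"roll": 0},
    {"hand": 87,"x": 0,"y": 0,"z": 0,"roll": 0},
  ],
)

```text
time: 6.55
position: [0.5598, -0.0237, 0.1743]
tool_rot: [-3.14, 0.064, 0.007]
ft_force: [-0.6, 0.1, 0.1]
grip_width: 0.989
grip_force: 0.0
```

Run:
```python
from geo import *
s=get_image("side"); t=get_image("top"); print(get_state()['position'],get_state()['ft_force'],get_state()['grip_width'])
a=cv2.resize(s[150:300,180:330],None,fx=4,fy=4,interpolation=cv2.INTER_CUBIC)
b=cv2.resize(t[130:280,170:220],None,fx=4,fy=4,interpolation=cv2.INTER_CUBIC)
cv2.imwrite("pics/s3.png",np.hstack([a,b])); cv2.imwrite("pics/top3.png",t); cv2.imwrite("pics/side3.png",s)
```

```text
[ 0.56197068 -0.02224768  0.17721813] [1.08393298 0.80934634 0.7471058 ] 0.9994675074328628
```

View pics/s3.png

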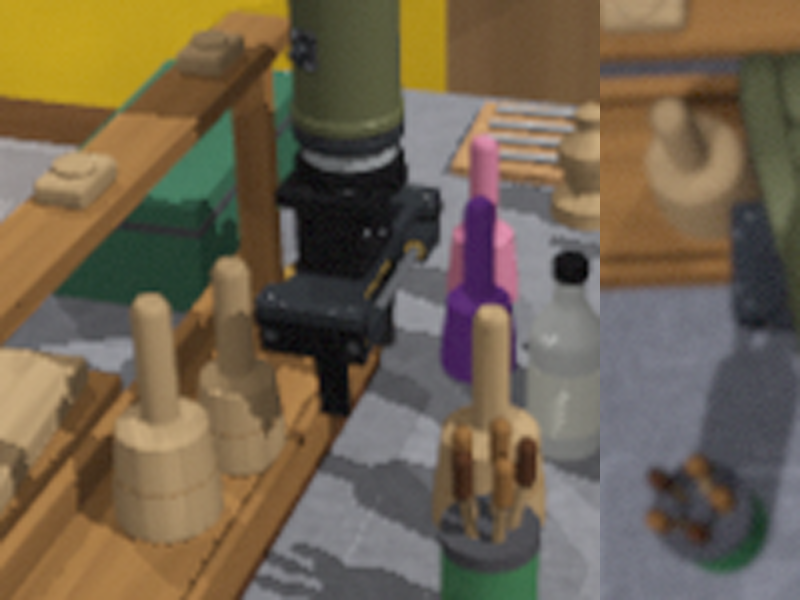

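The third stands upright behind the lip at about (240,400), and the left finger is in front of it at (335,380). I'll use the finger to check the side camera's bias.

Run:
```python
from geo import *
np.set_printoptions(precision=4,suppress=True)
S=cal("side"); s=lambda x,y:((x+.5)/4-.5+180,(y+.5)/4-.5+150)
print('second',ray(s(152,300),.23,*S),'third',ray(s(231,265),.218,*S))
for p in((318,400),(336,415),(350,410)): print('tip',ray(s(*p),.107,*S))
# tool at (.562,-.0222): left finger inner/outer in y = +.0435..+.0585
for dx in(-.01,.01): print(dx,(proj([[.562+dx,-.0222+.0435,.107],[.562+dx,-.0222+.0585,.107]],*S)-[179.5,149.5])*4)
```

```text
second [0.6539 0.1033] third [0.6284 0.0298]
tip [0.5757 0.0159]
tip [0.5579 0.0304]
tip [0.5502 0.0222]
-0.01 [[348.403  409.4128]
 [342.1159 421.4786]]
0.01 [[321.2349 405.467 ]
 [314.6808 417.4453]]
```

send_rows(
  rows=[
    {"hand": 87,"x": 15,"y": -1,"z": 0,"roll": 0},
    {"hand": 87,"x": 10,"y": 0,"z": 0,"roll": 0},
    {"hand": 87,"x": 5,"y": 0,"z": 0,"roll": 0},
    {"hand": 87,"x": 4,"y": 0,"z": 0,"roll": 0},
    {"hand": 87,"x": 4,"y": 0,"z": 0,"roll": 0},
    {"hand": 87,"x": 4,"y": -1,"z": 0,"roll": 0},
    {"hand": 87,"x": 4,"y": 0,"z": 0,"roll": 0},
    {"hand": 87,"x": 3,"y": 0,"z": 0,"roll": 0},
    {"hand": 87,"x": 0,"y": 0,"z": 0,"roll": 0},
    {"hand": 87,"x": 0,"y": 0,"z": 0,"roll": 0},
  ],
)

```text
time: 7.65
position: [0.6094, -0.0252, 0.1767]
tool_rot: [-3.141, 0.061, 0.004]
ft_force: [-5.3, 0.3, 6.4]
grip_width: 0.999
grip_force: 2.9
```

Run:
```python
from geo import *
s=get_image("side"); t=get_image("top"); print(get_state()['position'],get_state()['ft_force'],get_state()['grip_width'])
a=cv2.resize(s[150:300,180:330],None,fx=4,fy=4,interpolation=cv2.INTER_CUBIC)
cv2.imwrite("pics/s4.png",a)
```

```text
[ 0.60945921 -0.02525836  0.17674365] [-3.95531756  0.28724575  4.94483642] 0.999852147067494
```

View pics/s4.png

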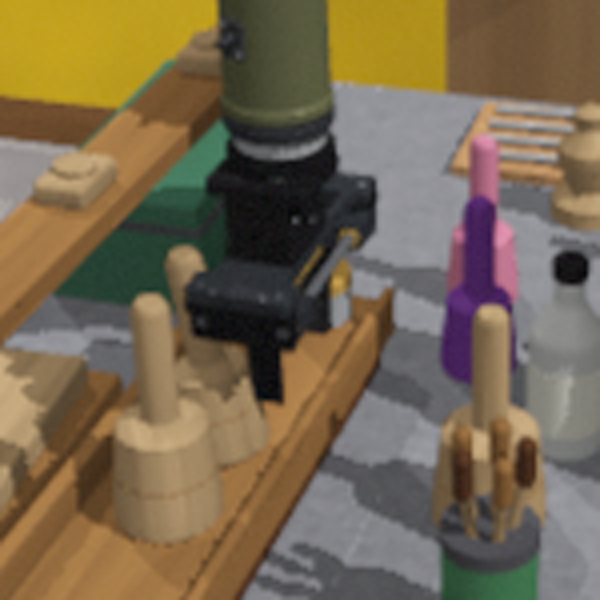

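The gripper body met the handle and is tipping the mallet, because it overhangs the fingers. Pushing the head won't work.

I'll back off so it rocks upright, then use a tilted hand-over:
- Grip the handle loosely and pull its top towards the robot, so it pivots on the front edge of its foot.
- Clamp, lift, move back and set the tilted mallet down.
- Release, so it rocks upright on the line.

send_rows(
  rows=[
    {"hand": 87,"x": -4,"y": 0,"z": 0,"roll": 0},
    {"hand": 87,"x": -4,"y": 0,"z": 0,"roll": 0},
    {"hand": 87,"x": -4,"y": 0,"z": 0,"roll": 0},
    {"hand": 87,"x": -4,"y": 0,"z": 0,"roll": 0},
    {"hand": 87,"x": -4,"y": 0,"z": 0,"roll": 0},
    {"hand": 87,"x": -25,"y": 0,"z": 0,"roll": 0},
    {"hand": 87,"x": -10,"y": 15,"z": 30,"roll": 0},
    {"hand": 87,"x": 0,"y": 30,"z": 40,"roll": 0},
    {"hand": 87,"x": 0,"y": 8,"z": 1,"roll": 0},
    {"hand": 87,"x": 0,"y": 0,"z": 0,"roll": 0},
  ],
)

```text
time: 8.75
position: [0.556, 0.0292, 0.2488]
tool_rot: [3.141, -0.057, 0.005]
ft_force: [0.3, -0.1, 0.3]
grip_width: 0.996
grip_force: 0.0
```

Run:
```python
from geo import *
s=get_image("side"); t=get_image("top"); print(get_state()['position'],get_state()['ft_force'],get_state()['grip_width'])
a=cv2.resize(s[150:300,180:330],None,fx=4,fy=4,interpolation=cv2.INTER_CUBIC)
b=cv2.resize(t[130:280,170:220],None,fx=4,fy=4,interpolation=cv2.INTER_CUBIC)
cv2.imwrite("pics/s5.png",np.hstack([a,b]))
```

```text
[0.55505402 0.026197   0.24637488] [ 1.14216438 -0.66450572  0.31516367] 1.0023364683232387
```

View pics/s5.png

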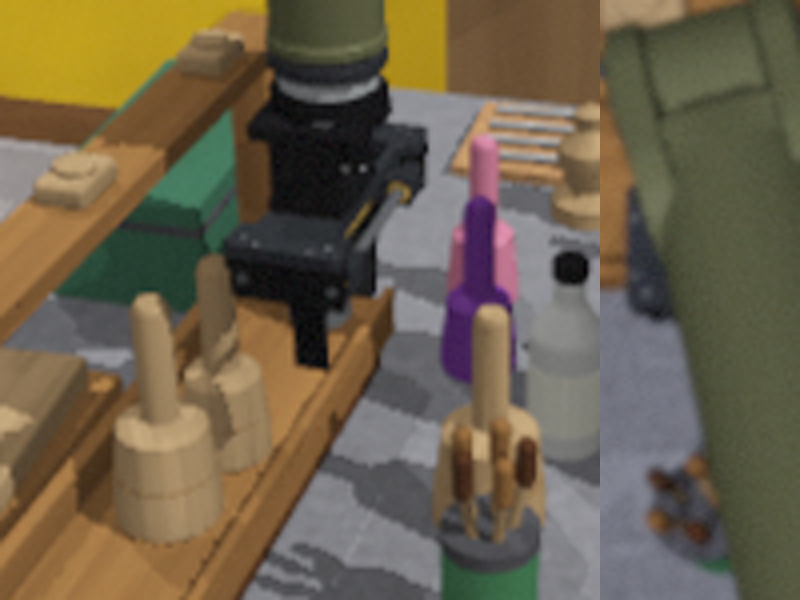

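The third is standing again, with its handle top at (211,262) and foot near (243,468). It has shifted back about 6–8 mm. From here I'll measure poses by fitting the known outline numerically, which also saves views.

```bash
cat > fit.py <<'E'
from geo import *
from scipy.ndimage import map_coordinates
CAM={n:cal(n) for n in("side","top")}
DIM={'large':(.18,.042,.085),'second':(.17,.037,.08),'third':(.158,.032,.072),'small':(.148,.027,.066)}
a=np.linspace(0,2*np.pi,48,endpoint=False)
def outline(k,x,y,z0,tilt,cam,yaw=-.04):
    h,r,hh=DIM[k]; up=np.array([np.sin(tilt)*np.cos(yaw),np.sin(tilt)*np.sin(yaw),np.cos(tilt)])
    e1=np.cross([0,1,0],up);e1/=np.linalg.norm(e1);e2=np.cross(up,e1); o=np.array([x,y,z0])
    ring=lambda rr,zz:o+up*zz+rr*(np.cos(a)[:,None]*e1+np.sin(a)[:,None]*e2)
    S=8; m=np.zeros((420*S//2,560*S//2),np.uint8)
    for rings in([(r,0),(r*.98,.5*hh)],[(r*.98,.5*hh),(.75*r,hh)],[(.013,hh*.9),(.013,h-.003),(.010,h)]):
        p=proj(np.vstack([ring(*q) for q in rings]),*CAM[cam]); cv2.fillConvexPoly(m,cv2.convexHull(np.round((p+.5)*S/2).astype(np.int32)),255)
    c=max(cv2.findContours(m,cv2.RETR_EXTERNAL,cv2.CHAIN_APPROX_NONE)[0],key=len)[::3,0]
    return c/(S/2)-.5
def grad(img):
    g=cv2.GaussianBlur(img,(0,0),1).astype(np.float32)
    return np.minimum(np.sqrt(sum(cv2.Sobel(g[...,i],-1,d,1-d)**2 for i in range(3) for d in(0,1))),120)
def fit(k,xy,z0,imgs,tilts=(0,),R=.012):
    """imgs: {cam:image}; coarse-to-fine grid"""
    G={c:grad(i) for c,i in imgs.items()}
    sc=lambda x,y,t:np.mean([map_coordinates(G[c],outline(k,x,y,z0,t,c).T[::-1],order=1).mean() for c in G])
    best=(-1,*xy,0)
    for R,n in((R,9),(R/4,7)):
        b=best; 
        for t in tilts:
            for x in b[1]+np.linspace(-R,R,n):
                for y in b[2]+np.linspace(-R,R,n):
                    v=sc(x,y,t)
                    if v>best[0]: best=(v,x,y,t)
    return np.round(best,4)
E
python3 - <<'E'
from fit import *
s=cv2.imread("pics/side0.png");t=cv2.imread("pics/top0.png")
for k,xy,z in(('second',(.656,.105),.06),('small',(.452,.267),0),('large',(.46,-.014),0),('third',(.423,-.308),0)):
    print(k,'top',fit(k,xy,z,{'top':t}),'side',fit(k,xy,z,{'side':s}))
s3=cv2.imread("pics/side3.png");print('third placed',fit('third',(.63,.027),.06,{'side':s3}),'second',fit('second',(.656,.105),.06,{'side':s3}))
s=get_image("side"); cv2.imwrite("pics/side5.png",s); print('now',fit('third',(.64,.027),.06,{'side':s},np.radians([-8,-6,-4,-2,0,2,4,6,8])),get_state()['position'])
E
```

```text
second top [90.867  0.66   0.105  0.   ] side [99.2598  0.658   0.101   0.    ]
small top [102.6521   0.452    0.268    0.    ] side [114.9311   0.452    0.265    0.    ]
large top [ 1.083455e+02  4.600000e-01 -1.400000e-02  0.000000e+00] side [ 1.091134e+02  4.580000e-01 -1.200000e-02  0.000000e+00]
third top [108.1969   0.424   -0.307    0.    ] side [104.5575   0.422   -0.31     0.    ]
third placed [1.069645e+02 6.340000e-01 1.800000e-02 0.000000e+00] second [1.018355e+02 6.600000e-01 1.010000e-01 0.000000e+00]
now [9.22496e+01 6.43000e-01 2.50000e-02 0.00000e+00] [0.55491889 0.02566831 0.24591443]
```

send_rows(
  rows=[
    {"hand": 50,"x": 15,"y": -1,"z": 1,"roll": 0},
    {"hand": 50,"x": 20,"y": 0,"z": 0,"roll": 0},
    {"hand": 50,"x": 20,"y": -1,"z": 0,"roll": 0},
    {"hand": 50,"x": 15,"y": 0,"z": 0,"roll": 0},
    {"hand": 50,"x": 4,"y": 0,"z": 0,"roll": 0},
    {"hand": 50,"x": 3,"y": 0,"z": 0,"roll": 0},
    {"hand": 15,"x": 0,"y": 0,"z": 0,"roll": 0},
    {"hand": 15,"x": 0,"y": 0,"z": 0,"roll": 0},
    {"hand": 15,"x": 0,"y": 0,"z": 0,"roll": 0},
    {"hand": 15,"x": 0,"y": 0,"z": 0,"roll": 0},
  ],
  force=8,
)

```text
time: 9.9
position: [0.6301, 0.0242, 0.2466]
tool_rot: [3.14, -0.066, -0.01]
ft_force: [-4.8, -0.7, 0.1]
grip_width: 0.296
grip_force: 0.4
```

send_rows(
  rows=[
    {"hand": 15,"x": 0,"y": 0,"z": 0,"roll": 0},
    {"hand": 15,"x": 0,"y": 0,"z": 0,"roll": 0},
  ],
  force=8,
)

```text
time: 10.1
position: [0.6301, 0.0243, 0.2467]
tool_rot: [3.14, -0.065, -0.009]
ft_force: [-5.9, 0.4, -1.1]
grip_width: 0.268
grip_force: 7.4
```

```bash
cat > now.py <<'E'
from fit import *
import sys
def now(k,xy,z0,tl,cams=("side",),R=.012,bounds=None):
    im={c:get_image(c) for c in cams}; st=get_state()
    for c in cams: print(c,fit(k,xy,z0,{c:im[c]},np.radians(tl),R))
    print(np.round(st['position'],4),np.round(st['ft_force'],1),'w',round(st['grip_width']*87,1),'gf',round(st['grip_force'],1))
    return im
E
python3 - <<'E'
from now import *
now('third',(.64,.025),.06,(-6,-3,0,3,6))
E
```

```text
side [8.10894e+01 6.43000e-01 2.30000e-02 0.00000e+00]
[0.6301 0.0243 0.2467] [-5.7 -0.4 -1.2] w 23.1 gf 7.4
```

send_rows(
  rows=[
    {"hand": 15,"x": -2,"y": 0,"z": 0,"roll": 0},
    {"hand": 15,"x": -3,"y": 0,"z": 0,"roll": 0},
    {"hand": 15,"x": -3,"y": 0,"z": 0,"roll": 0},
    {"hand": 15,"x": 0,"y": 0,"z": 0,"roll": 0},
  ],
  force=8,
)

```text
time: 10.55
position: [0.624, 0.0251, 0.2482]
tool_rot: [3.141, -0.062, -0.0]
ft_force: [0.2, 0.2, -2.6]
grip_width: 0.268
grip_force: 7.4
```

Run:
```python
from now import *
now('third',(.64,.025),.06,(-6,-4,-2,0,2,4,6))
```

```text
side [8.1863e+01 6.4000e-01 1.5000e-02 0.0000e+00]
[0.6243 0.0251 0.2483] [-0.3  0.3 -2.1] w 23.0 gf 7.4
```

send_rows(
  rows=[
    {"hand": 15,"x": -3,"y": 0,"z": 0,"roll": 0},
    {"hand": 15,"x": -2,"y": 0,"z": 0,"roll": 0},
    {"hand": 15,"x": 0,"y": 0,"z": -1,"roll": 0},
    {"hand": 45,"x": 0,"y": 0,"z": 0,"roll": 0},
    {"hand": 45,"x": 0,"y": 0,"z": 0,"roll": 0},
    {"hand": 45,"x": 0,"y": 0,"z": 0,"roll": 0},
    {"hand": 45,"x": 5,"y": 0,"z": 0,"roll": 0},
    {"hand": 45,"x": 4,"y": 0,"z": 0,"roll": 0},
    {"hand": 45,"x": 0,"y": 0,"z": 0,"roll": 0},
    {"hand": 15,"x": 0,"y": 0,"z": 0,"roll": 0},
  ],
)

```text
time: 11.6
position: [0.6286, 0.0252, 0.2471]
tool_rot: [-3.141, 0.062, 0.0]
ft_force: [-0.4, -0.1, -0.1]
grip_width: 0.48
grip_force: 0.0
```

send_rows(
  rows=[
    {"hand": 15,"x": 0,"y": 0,"z": 0,"roll": 0},
    {"hand": 15,"x": 0,"y": 0,"z": 0,"roll": 0},
    {"hand": 15,"x": 0,"y": 0,"z": 0,"roll": 0},
    {"hand": 15,"x": 0,"y": 0,"z": 0,"roll": 0},
    {"hand": 15,"x": 0,"y": 0,"z": 0,"roll": 0},
  ],
  force=8,
)

```text
time: 12.1
position: [0.6284, 0.0252, 0.2472]
tool_rot: [-3.141, 0.062, 0.0]
ft_force: [-0.5, 0.1, -0.6]
grip_width: 0.3
grip_force: 8.0
```

Run:
```python
from now import *
now('third',(.638,.025),.06,(-6,-4,-2,0,2,4,6))
```

```text
side [ 8.99189e+01  6.36000e-01  2.00000e-02 -3.49000e-02]
[0.6284 0.0252 0.2473] [0.1 0.2 0.3] w 25.5 gf 8.0
```

send_rows(
  rows=[
    {"hand": 15,"x": -3,"y": 0,"z": 0.7,"roll": 0},
    {"hand": 15,"x": -3,"y": 0,"z": 0.6,"roll": 0},
    {"hand": 15,"x": -3,"y": 0,"z": 0.5,"roll": 0},
    {"hand": 15,"x": -3,"y": 0,"z": 0.5,"roll": 0},
    {"hand": 15,"x": -3,"y": 0,"z": 0.4,"roll": 0},
    {"hand": 15,"x": -3,"y": 0,"z": 0.3,"roll": 0},
    {"hand": 15,"x": -3,"y": 0,"z": 0.2,"roll": 0},
    {"hand": 15,"x": -1,"y": 0,"z": 0,"roll": 0},
    {"hand": 15,"x": 0,"y": 0,"z": 0,"roll": 0},
  ],
  force=5,
)

```text
time: 13.05
position: [0.6064, 0.0254, 0.2507]
tool_rot: [-3.141, 0.062, -0.001]
ft_force: [0.2, 1.0, -0.8]
grip_width: 0.297
grip_force: 5.0
```

Run:
```python
from now import *
now('third',(.636,.022),.062,(-14,-12,-10,-8,-6,-4,-2,0,2))
```

```text
side [ 9.27992e+01  6.35000e-01  1.50000e-02 -1.74500e-01]
[0.6066 0.0254 0.2507] [ 2.5  1.6 -0.8] w 25.8 gf 5.0
```

It's tilted about 10° with the foot held at the lip. Clamping, lifting, moving back.

send_rows(
  rows=[
    {"hand": 15,"x": 0,"y": 0,"z": 0,"roll": 0},
    {"hand": 15,"x": 0,"y": 0,"z": 0,"roll": 0},
    {"hand": 15,"x": 0,"y": 0,"z": 3,"roll": 0},
    {"hand": 15,"x": 0,"y": 0,"z": 3,"roll": 0},
    {"hand": 15,"x": 5,"y": 0,"z": 0,"roll": 0},
    {"hand": 15,"x": 6,"y": 0,"z": 0,"roll": 0},
    {"hand": 15,"x": 6,"y": 0,"z": 0,"roll": 0},
    {"hand": 15,"x": 4,"y": 0,"z": 0,"roll": 0},
    {"hand": 15,"x": 0,"y": 0,"z": 0,"roll": 0},
  ],
  force=45,
)

```text
time: 14.0
position: [0.628, 0.0251, 0.2561]
tool_rot: [-3.141, 0.063, 0.001]
ft_force: [-0.4, 0.0, -3.0]
grip_width: 0.295
grip_force: 45.0
```

Run:
```python
from now import *
now('third',(.656,.02),.067,(-14,-12,-10,-8,-6,-4,-2,0,2))
```

```text
side [ 8.89785e+01  6.58000e-01  1.40000e-02 -1.74500e-01]
[0.6276 0.0252 0.2561] [ 0.1  0.6 -2.9] w 25.4 gf 45.0
```

send_rows(
  rows=[
    {"hand": 15,"x": -2,"y": 0,"z": -3,"roll": 0},
    {"hand": 15,"x": 0,"y": 0,"z": -2,"roll": 0},
    {"hand": 15,"x": 0,"y": 0,"z": -1,"roll": 0},
    {"hand": 15,"x": 0,"y": 0,"z": 0,"roll": 0},
  ],
)

```text
time: 14.45
position: [0.6253, 0.0251, 0.2507]
tool_rot: [3.141, -0.062, -0.0]
ft_force: [-1.1, -0.1, -1.0]
grip_width: 0.29
grip_force: 45.0
```

Floor contact. Releasing, then backing away.

send_rows(
  rows=[
    {"hand": 60,"x": 0,"y": 0,"z": -0.5,"roll": 0},
    {"hand": 60,"x": 0,"y": 0,"z": 0,"roll": 0},
    {"hand": 60,"x": 0,"y": 0,"z": 0,"roll": 0},
    {"hand": 60,"x": 0,"y": 0,"z": 0,"roll": 0},
    {"hand": 60,"x": -5,"y": 0,"z": 0,"roll": 0},
    {"hand": 60,"x": -25,"y": 0,"z": 0,"roll": 0},
    {"hand": 60,"x": -35,"y": 0,"z": 0,"roll": 0},
    {"hand": 60,"x": -35,"y": 0,"z": 20,"roll": 0},
    {"hand": 60,"x": -30,"y": -25,"z": 20,"roll": 0},
    {"hand": 60,"x": 0,"y": 0,"z": 0,"roll": 0},
  ],
  force=8,
)

```text
time: 15.45
position: [0.4938, -0.0027, 0.2927]
tool_rot: [3.135, -0.069, 0.006]
ft_force: [0.8, -0.3, 0.2]
grip_width: 0.686
grip_force: 0.0
```

Run:
```python
from now import *
im=now('third',(.656,.024),.06,(-10,-6,-4,-2,0,2,4),("side","top"))
print(fit('second',(.658,.103),.06,{'side':im['side']}))
```

```text
side [ 7.79605e+01  6.70000e-01  1.80000e-02 -1.04700e-01]
top [7.28573e+01 6.65000e-01 1.30000e-02 3.49000e-02]
[ 4.954e-01 -4.000e-04  2.908e-01] [0.6 0.5 0.2] w 60.1 gf 0.0
[91.3915  0.659   0.1     0.    ]
```

Run:
```python
from now import *
s=get_image("side"); cv2.imwrite("pics/side6.png",s)
for t in(-8,-4,0,4): print(t,fit('third',(.656,.024),.06,{'side':s},[np.radians(t)]))
d=cv2.absdiff(s,cv2.imread("pics/side0.png")).max(2)>40
ys,xs=np.where(d[195:275,215:265]); print('diff cols',xs.min()+215,xs.max()+215,'rows',ys.min()+195,ys.max()+195)
o=outline('third',.656,.0245,.06,0,'side'); print('pred',o.min(0),o.max(0))
for r in range(205,272,6): 
    x=np.where(d[r,200:270])[0]+200; m=o[np.abs(o[:,1]-r)<.7,0]; print(r,x.min() if len(x) else '',x.max() if len(x) else '',(m.min().round(1),m.max().round(1)) if len(m) else '')
```

```text
-8 [ 7.9819e+01  6.6900e-01  2.7000e-02 -1.3960e-01]
-4 [ 7.67106e+01  6.65000e-01  1.90000e-02 -6.98000e-02]
0 [7.88458e+01 6.53000e-01 1.90000e-02 0.00000e+00]
4 [7.62135e+01 6.45000e-01 1.80000e-02 6.98000e-02]
diff cols 224 264 rows 195 248
pred [220.75 212.  ] [243.5 267.5]
205 249 269 
211 249 269 
217 226 266 (np.float64(224.0), np.float64(233.5))
223 227 266 (np.float64(224.5), np.float64(234.0))
229 200 269 (np.float64(225.0), np.float64(234.5))
235 200 264 (np.float64(225.5), np.float64(235.0))
241 200 245 (np.float64(222.2), np.float64(240.2))
247 200 239 (np.float64(221.2), np.float64(242.0))
253 200 201 (np.float64(220.8), np.float64(243.0))
259   (np.float64(221.2), np.float64(243.5))
265   (np.float64(223.0), np.float64(241.0))
271
```

The third is upright within about 2 mm of the line. Next the large one. The board and lip leave no room to stand it upright first, so I'll tilt it by lowering the back of its foot onto the lip.

send_rows(
  rows=[
    {"hand": 60,"x": -25,"y": -8,"z": 0,"roll": 0},
    {"hand": 60,"x": -18,"y": -5,"z": 0,"roll": 0},
    {"hand": 60,"x": 0,"y": 0,"z": 0,"roll": 0},
    {"hand": 60,"x": 0,"y": 0,"z": -40,"roll": 0},
    {"hand": 60,"x": 0,"y": 0,"z": -40,"roll": 0},
    {"hand": 60,"x": 0,"y": 0,"z": -5,"roll": 0},
    {"hand": 15,"x": 0,"y": 0,"z": 0,"roll": 0},
    {"hand": 15,"x": 0,"y": 0,"z": 0,"roll": 0},
    {"hand": 15,"x": 0,"y": 0,"z": 0,"roll": 0},
    {"hand": 15,"x": 0,"y": 0,"z": 0,"roll": 0},
  ],
  force=15,
)

```text
time: 16.6
position: [0.4535, -0.0129, 0.2064]
tool_rot: [3.14, -0.063, 0.004]
ft_force: [0.4, -0.4, -0.5]
grip_width: 0.415
grip_force: 0.0
```

send_rows(
  rows=[
    {"hand": 15,"x": 0,"y": 0,"z": 0,"roll": 0},
    {"hand": 15,"x": 0,"y": 0,"z": 0,"roll": 0},
    {"hand": 15,"x": 0,"y": 0,"z": 0,"roll": 0},
  ],
  force=15,
)

```text
time: 16.9
position: [0.4529, -0.0133, 0.2056]
tool_rot: [3.14, -0.063, 0.002]
ft_force: [0.3, -0.9, 3.0]
grip_width: 0.292
grip_force: 15.0
```

send_rows(
  rows=[
    {"hand": 15,"x": 0,"y": 0,"z": 30,"roll": 0},
    {"hand": 15,"x": 0,"y": 0,"z": 40,"roll": 0},
    {"hand": 15,"x": 15,"y": 0,"z": 30,"roll": 0},
    {"hand": 15,"x": 40,"y": 0,"z": 0,"roll": 0},
    {"hand": 15,"x": 40,"y": 10,"z": 0,"roll": 0},
    {"hand": 15,"x": 13,"y": 40,"z": 0,"roll": 0},
    {"hand": 15,"x": 0,"y": 48,"z": 0,"roll": 0},
    {"hand": 15,"x": 0,"y": 48,"z": 0,"roll": 0},
    {"hand": 15,"x": 0,"y": 40,"z": 0,"roll": 0},
    {"hand": 15,"x": 0,"y": 22,"z": 0,"roll": 0},
  ],
  force=25,
)

```text
time: 17.9
position: [0.5585, 0.2001, 0.304]
tool_rot: [-3.139, 0.054, 0.005]
ft_force: [-0.1, 0.5, -3.4]
grip_width: 0.293
grip_force: 25.0
```

send_rows(
  rows=[
    {"hand": 15,"x": 0,"y": 0,"z": -15,"roll": 0},
    {"hand": 15,"x": 0,"y": 0,"z": -6,"roll": 0},
    {"hand": 15,"x": 0,"y": 0,"z": -3,"roll": 0},
    {"hand": 15,"x": 0,"y": 0,"z": 0,"roll": 0},
  ],
  force=25,
)

```text
time: 18.3
position: [0.5605, 0.1931, 0.2799]
tool_rot: [3.14, -0.067, -0.003]
ft_force: [0.1, 0.9, -3.6]
grip_width: 0.292
grip_force: 25.0
```

Run:
```python
from now import *
im=now('large',(.568,.195),.076,(-6,-4,-2,0,2,4),("side",)); cv2.imwrite("pics/side7.png",im["side"])
S=CAM['side'];
```

```text
side [102.0341   0.565    0.192    0.    ]
[0.5608 0.1934 0.2806] [ 0.9 -0.2 -2.9] w 25.4 gf 25.0
```

send_rows(
  rows=[
    {"hand": 15,"x": 0,"y": 0,"z": -2,"roll": 0},
    {"hand": 15,"x": 0,"y": 0,"z": -1,"roll": 0},
    {"hand": 15,"x": 0,"y": 0,"z": -1,"roll": 0},
    {"hand": 15,"x": 0,"y": 0,"z": -1,"roll": 0},
    {"hand": 15,"x": 0,"y": 0,"z": -1,"roll": 0},
    {"hand": 15,"x": 0,"y": 0,"z": 0,"roll": 0},
  ],
  force=10,
)

```text
time: 18.95
position: [0.5609, 0.1953, 0.2776]
tool_rot: [3.14, -0.063, 0.004]
ft_force: [-3.1, -1.6, 8.5]
grip_width: 0.293
grip_force: 10.0
```

Run:
```python
from now import *
im=now('large',(.575,.192),.072,(-12,-10,-8,-6,-4,-2,0,2,4),("side",),.02)
```

```text
side [ 1.029544e+02  5.683000e-01  1.920000e-01 -3.490000e-02]
[0.5608 0.1953 0.2776] [-3.3 -2.6  7.7] w 25.7 gf 10.0
```

send_rows(
  rows=[
    {"hand": 15,"x": 0,"y": 0,"z": 0,"roll": 0},
    {"hand": 15,"x": 0,"y": 0,"z": 0,"roll": 0},
    {"hand": 15,"x": 0,"y": 0,"z": 0,"roll": 0},
  ],
  force=6,
)

```text
time: 19.3
position: [0.5609, 0.1953, 0.2776]
tool_rot: [3.14, -0.063, 0.004]
ft_force: [-3.5, -2.4, 7.5]
grip_width: 0.295
grip_force: 6.0
```

Run:
```python
from now import *
im=now('large',(.575,.192),.072,(-12,-10,-8,-6,-4,-2,0,2,4),("side",),.02)
```

```text
side [ 1.02723e+02  5.68300e-01  1.92000e-01 -3.49000e-02]
[0.561  0.1952 0.2776] [-2.9 -1.8  9.2] w 25.7 gf 6.0
```

send_rows(
  rows=[
    {"hand": 15,"x": -3,"y": 0,"z": 0,"roll": 0},
    {"hand": 15,"x": -3,"y": 0,"z": 0,"roll": 0},
    {"hand": 15,"x": -3,"y": 0,"z": 0,"roll": 0},
    {"hand": 15,"x": -3,"y": 0,"z": 0,"roll": 0},
    {"hand": 15,"x": 0,"y": 0,"z": 0,"roll": 0},
  ],
  force=6,
)

```text
time: 19.85
position: [0.5478, 0.1952, 0.2745]
tool_rot: [3.141, -0.062, -0.001]
ft_force: [0.8, 0.5, -1.8]
grip_width: 0.297
grip_force: 6.0
```

Run:
```python
from now import *
im=now('large',(.57,.192),.072,(-12,-10,-8,-6,-4,-2,0,2,4),("side",),.02)
```

```text
side [ 1.009172e+02  5.633000e-01  1.937000e-01 -6.980000e-02]
[0.548  0.1952 0.2745] [ 0.2 -0.2 -1.4] w 25.8 gf 6.0
```

send_rows(
  rows=[
    {"hand": 15,"x": 0,"y": 0,"z": 5,"roll": 0},
    {"hand": 15,"x": 8,"y": 0,"z": 3,"roll": 0},
    {"hand": 15,"x": 8,"y": 0,"z": 0,"roll": 0},
    {"hand": 15,"x": 0,"y": 0,"z": -6,"roll": 0},
    {"hand": 15,"x": 0,"y": 0,"z": -3,"roll": 0},
    {"hand": 15,"x": 0,"y": 0,"z": 0,"roll": 0},
  ],
  force=15,
)

```text
time: 20.5
position: [0.5651, 0.1953, 0.2754]
tool_rot: [3.141, -0.063, 0.003]
ft_force: [-1.4, -0.9, 5.1]
grip_width: 0.294
grip_force: 15.0
```

send_rows(
  rows=[
    {"hand": 15,"x": 0,"y": 0,"z": 0,"roll": 0},
    {"hand": 15,"x": -3,"y": 0,"z": 0,"roll": 0},
    {"hand": 15,"x": -3,"y": 0,"z": 0,"roll": 0},
    {"hand": 15,"x": -3,"y": 0,"z": 0,"roll": 0},
    {"hand": 15,"x": -3,"y": 0,"z": 0,"roll": 0},
    {"hand": 15,"x": -3,"y": 0,"z": 0,"roll": 0},
    {"hand": 15,"x": 0,"y": 0,"z": 0,"roll": 0},
  ],
  force=6,
)

```text
time: 21.2
position: [0.5485, 0.1951, 0.2733]
tool_rot: [3.14, -0.062, -0.003]
ft_force: [-0.6, -0.2, -3.3]
grip_width: 0.296
grip_force: 6.0
```

Run:
```python
from now import *
im=now('large',(.57,.192),.072,(-14,-12,-10,-8,-6,-4,-2,0,2,4),("side",),.02)
```

```text
side [102.5207   0.5717   0.1937  -0.1396]
[0.5489 0.1951 0.2735] [ 0.  -0.8 -3.3] w 25.8 gf 6.0
```

It's tilted 8° now. Moving it in over the lip to set it down, then adding tilt against the lip's inner face.

send_rows(
  rows=[
    {"hand": 15,"x": 0,"y": 0,"z": 3,"roll": 0},
    {"hand": 15,"x": 0,"y": 0,"z": 7,"roll": 0},
    {"hand": 15,"x": 10,"y": 0,"z": 10,"roll": 0},
    {"hand": 15,"x": 20,"y": 0,"z": 0,"roll": 0},
    {"hand": 15,"x": 20,"y": 0,"z": 0,"roll": 0},
    {"hand": 15,"x": 20,"y": 0,"z": 0,"roll": 0},
    {"hand": 15,"x": 10,"y": 0,"z": 0,"roll": 0},
    {"hand": 15,"x": 3,"y": 0,"z": 0,"roll": 0},
    {"hand": 15,"x": 0,"y": 0,"z": 0,"roll": 0},
  ],
  force=40,
)

```text
time: 22.15
position: [0.6322, 0.1953, 0.2939]
tool_rot: [-3.141, 0.062, 0.002]
ft_force: [-0.9, -0.1, -3.5]
grip_width: 0.29
grip_force: 40.0
```

Run:
```python
from now import *
im=now('large',(.656,.192),.09,(-12,-10,-8,-6,-4),("side",),.016)
```

```text
side [93.6748  0.66    0.1893 -0.1396]
[0.6318 0.1956 0.294 ] [-0.2  0.3 -5. ] w 25.6 gf 40.0
```

send_rows(
  rows=[
    {"hand": 15,"x": 2,"y": 0,"z": -8,"roll": 0},
    {"hand": 15,"x": 0,"y": 0,"z": -8,"roll": 0},
    {"hand": 15,"x": 0,"y": 0,"z": -4,"roll": 0},
    {"hand": 15,"x": 0,"y": 0,"z": -2,"roll": 0},
    {"hand": 15,"x": 0,"y": 0,"z": 0,"roll": 0},
  ],
)

```text
time: 22.7
position: [0.6342, 0.195, 0.2715]
tool_rot: [3.141, -0.062, -0.001]
ft_force: [0.0, -0.4, -3.0]
grip_width: 0.292
grip_force: 40.0
```

send_rows(
  rows=[
    {"hand": 15,"x": 0,"y": 0,"z": -1,"roll": 0},
    {"hand": 15,"x": 0,"y": 0,"z": -1,"roll": 0},
    {"hand": 15,"x": 0,"y": 0,"z": 0,"roll": 0},
  ],
)

```text
time: 23.0
position: [0.6345, 0.1952, 0.2701]
tool_rot: [3.141, -0.062, 0.0]
ft_force: [0.3, 0.3, -3.9]
grip_width: 0.294
grip_force: 40.0
```

Run:
```python
from now import *
im=now('large',(.66,.192),.065,(-12,-10,-8,-6,-4),("side",),.016)
```

```text
side [97.8848  0.6627  0.188  -0.1396]
[0.6345 0.1951 0.2701] [-0.6  0.9 -4. ] w 25.1 gf 40.0
```

Not quite down yet; lowering a little more.

send_rows(
  rows=[
    {"hand": 15,"x": 0,"y": 0,"z": -1,"roll": 0},
    {"hand": 15,"x": 0,"y": 0,"z": -1,"roll": 0},
    {"hand": 15,"x": 0,"y": 0,"z": -1,"roll": 0},
    {"hand": 15,"x": 0,"y": 0,"z": 0,"roll": 0},
  ],
)

```text
time: 23.45
position: [0.635, 0.1954, 0.2691]
tool_rot: [-3.141, 0.063, -0.004]
ft_force: [-0.5, -0.6, 5.6]
grip_width: 0.29
grip_force: 40.0
```

send_rows(
  rows=[
    {"hand": 15,"x": 0,"y": 0,"z": 1.5,"roll": 0},
    {"hand": 60,"x": 0,"y": 0,"z": 0,"roll": 0},
    {"hand": 60,"x": 0,"y": 0,"z": 0,"roll": 0},
    {"hand": 60,"x": 0,"y": 0,"z": 0,"roll": 0},
    {"hand": 60,"x": 0,"y": 0,"z": 0,"roll": 0},
    {"hand": 60,"x": -5,"y": 0,"z": 0,"roll": 0},
    {"hand": 60,"x": -25,"y": 0,"z": 0,"roll": 0},
    {"hand": 60,"x": -40,"y": 0,"z": 0,"roll": 0},
    {"hand": 60,"x": -40,"y": 20,"z": 0,"roll": 0},
    {"hand": 60,"x": -40,"y": 25,"z": 0,"roll": 0},
  ],
  force=8,
)

```text
time: 24.45
position: [0.4831, 0.2393, 0.2681]
tool_rot: [3.14, -0.067, -0.0]
ft_force: [-0.1, 0.5, 1.3]
grip_width: 0.687
grip_force: 0.0
```

Run:
```python
from now import *
im=now('large',(.662,.194),.06,(-4,-2,0,2),("side","top"))
cv2.imwrite("pics/side8.png",im['side']);cv2.imwrite("pics/top8.png",im['top'])
for k,xy in(('third',(.656,.024)),('second',(.659,.104))): print(k,[fit(k,xy,.06,{c:im[c]}) for c in im])
```

```text
side [89.3336  0.66    0.193   0.    ]
top [7.40958e+01 6.60000e-01 1.98000e-01 3.49000e-02]
[0.4783 0.2453 0.269 ] [-0.6  1.   0.4] w 60.1 gf 0.0
third [array([9.54601e+01, 6.46000e-01, 3.20000e-02, 0.00000e+00]), array([8.65761e+01, 6.56000e-01, 2.90000e-02, 0.00000e+00])]
second [array([93.4913,  0.657 ,  0.097 ,  0.    ]), array([92.564,  0.661,  0.106,  0.   ])]
```

send_rows(
  rows=[
    {"hand": 60,"x": -20,"y": 14,"z": 0,"roll": 0},
    {"hand": 60,"x": -19,"y": 13,"z": 0,"roll": 0},
    {"hand": 60,"x": 0,"y": 0,"z": 0,"roll": 0},
    {"hand": 60,"x": 0,"y": 0,"z": 0,"roll": 0},
  ],
)

```text
time: 24.95
position: [0.445, 0.2677, 0.2686]
tool_rot: [3.141, -0.06, 0.001]
ft_force: [-0.1, -0.1, 0.6]
grip_width: 0.687
grip_force: 0.0
```

send_rows(
  rows=[
    {"hand": 60,"x": 0,"y": 0,"z": -40,"roll": 0},
    {"hand": 60,"x": 1,"y": -1,"z": -40,"roll": 0},
    {"hand": 60,"x": 0,"y": 0,"z": -8,"roll": 0},
    {"hand": 15,"x": 0,"y": 0,"z": 0,"roll": 0},
    {"hand": 15,"x": 0,"y": 0,"z": 0,"roll": 0},
    {"hand": 15,"x": 0,"y": 0,"z": 0,"roll": 0},
    {"hand": 15,"x": 0,"y": 0,"z": 0,"roll": 0},
    {"hand": 15,"x": 0,"y": 0,"z": 0,"roll": 0},
    {"hand": 15,"x": 0,"y": 0,"z": 0,"roll": 0},
    {"hand": 15,"x": 0,"y": 0,"z": 0,"roll": 0},
  ],
  force=15,
)

```text
time: 25.95
position: [0.4469, 0.2666, 0.1813]
tool_rot: [-3.14, 0.062, -0.002]
ft_force: [0.1, 0.9, 3.9]
grip_width: 0.293
grip_force: 15.0
```

send_rows(
  rows=[
    {"hand": 15,"x": 0,"y": 0,"z": 30,"roll": 0},
    {"hand": 15,"x": 0,"y": 0,"z": 40,"roll": 0},
    {"hand": 15,"x": 15,"y": 0,"z": 35,"roll": 0},
    {"hand": 15,"x": 35,"y": -10,"z": 0,"roll": 0},
    {"hand": 15,"x": 30,"y": -30,"z": 0,"roll": 0},
    {"hand": 15,"x": 20,"y": -40,"z": 0,"roll": 0},
    {"hand": 15,"x": 0,"y": -48,"z": 0,"roll": 0},
    {"hand": 15,"x": 0,"y": -48,"z": 0,"roll": 0},
    {"hand": 15,"x": 0,"y": -48,"z": 0,"roll": 0},
    {"hand": 15,"x": 0,"y": -48,"z": 0,"roll": 0},
  ],
  force=20,
)

```text
time: 26.95
position: [0.5457, -0.008, 0.2849]
tool_rot: [3.141, -0.063, -0.002]
ft_force: [0.2, -0.1, -1.8]
grip_width: 0.289
grip_force: 20.0
```

send_rows(
  rows=[
    {"hand": 15,"x": 0,"y": -25,"z": 0,"roll": 0},
    {"hand": 15,"x": 0,"y": -13,"z": 0,"roll": 0},
    {"hand": 15,"x": 20,"y": 0,"z": 0,"roll": 0},
    {"hand": 15,"x": 30,"y": 0,"z": 0,"roll": 0},
    {"hand": 15,"x": 20,"y": 0,"z": 0,"roll": 0},
    {"hand": 15,"x": 6,"y": 0,"z": 0,"roll": 0},
    {"hand": 15,"x": 0,"y": 0,"z": 0,"roll": 0},
  ],
  force=20,
)

```text
time: 27.65
position: [0.6225, -0.0423, 0.2847]
tool_rot: [-3.139, 0.059, 0.003]
ft_force: [0.2, 0.8, -1.9]
grip_width: 0.294
grip_force: 20.0
```

Run:
```python
from now import *
im=now('small',(.63,-.043),.105,(-4,-2,0,2,4),("side",))
for k,xy in(('third',(.656,.024)),('large',(.66,.195))): print(k,[fit(k,xy,.06,{c:im[c]}) for c in im])
```

```text
side [ 9.98413e+01  6.27000e-01 -3.90000e-02 -3.49000e-02]
[ 0.6219 -0.0426  0.2849] [-0.1  0.  -1.6] w 25.5 gf 20.0
third [array([8.88821e+01, 6.53000e-01, 1.90000e-02, 0.00000e+00])]
large [array([95.7247,  0.661 ,  0.192 ,  0.    ])]
```

send_rows(
  rows=[
    {"hand": 15,"x": 1,"y": -2,"z": -20,"roll": 0},
    {"hand": 15,"x": 0,"y": 0,"z": -15,"roll": 0},
    {"hand": 15,"x": 0,"y": 0,"z": -6,"roll": 0},
    {"hand": 15,"x": 0,"y": 0,"z": -2,"roll": 0},
    {"hand": 15,"x": 0,"y": 0,"z": -1,"roll": 0},
    {"hand": 15,"x": 0,"y": 0,"z": 0,"roll": 0},
  ],
)

```text
time: 28.3
position: [0.6237, -0.0458, 0.2421]
tool_rot: [3.141, -0.062, 0.001]
ft_force: [0.9, 0.3, -1.7]
grip_width: 0.294
grip_force: 20.0
```

send_rows(
  rows=[
    {"hand": 15,"x": 0,"y": 0,"z": -1.5,"roll": 0},
    {"hand": 15,"x": -2,"y": 0,"z": 0,"roll": 0},
    {"hand": 15,"x": -3,"y": 0,"z": 0.6,"roll": 0},
    {"hand": 15,"x": -3,"y": 0,"z": 0.6,"roll": 0},
    {"hand": 15,"x": -3,"y": 0,"z": 0.5,"roll": 0},
    {"hand": 15,"x": -3,"y": 0,"z": 0.4,"roll": 0},
    {"hand": 15,"x": -3,"y": 0,"z": 0.3,"roll": 0},
    {"hand": 15,"x": -3,"y": 0,"z": 0.2,"roll": 0},
    {"hand": 15,"x": -3,"y": 0,"z": 0,"roll": 0},
    {"hand": 15,"x": -2,"y": 0,"z": 0,"roll": 0},
  ],
  force=4,
)

```text
time: 29.3
position: [0.5981, -0.0458, 0.2426]
tool_rot: [-3.141, 0.062, 0.0]
ft_force: [0.4, 1.8, 3.9]
grip_width: 0.299
grip_force: 4.0
```

Run:
```python
from now import *
im=now('small',(.628,-.043),.062,(-14,-12,-10,-8,-6,-4,-2,0,2,4),("side",),.016)
```

```text
side [ 1.007638e+02  6.320000e-01 -6.030000e-02 -2.443000e-01]
[ 0.598  -0.0458  0.2426] [-0.4  0.9  3.1] w 26.1 gf 4.0
```

send_rows(
  rows=[
    {"hand": 15,"x": 0,"y": 0,"z": 0,"roll": 0},
    {"hand": 15,"x": 0,"y": 0,"z": 0,"roll": 0},
    {"hand": 15,"x": 0,"y": 0,"z": 4,"roll": 0},
    {"hand": 15,"x": 0,"y": 0,"z": 4,"roll": 0},
    {"hand": 15,"x": 6,"y": 0,"z": 0,"roll": 0},
    {"hand": 15,"x": 8,"y": 0,"z": 0,"roll": 0},
    {"hand": 15,"x": 6,"y": 0,"z": 0,"roll": 0},
    {"hand": 15,"x": 3,"y": 0,"z": 0,"roll": 0},
    {"hand": 15,"x": 0,"y": 0,"z": 0,"roll": 0},
  ],
  force=40,
)

```text
time: 30.25
position: [0.6219, -0.0457, 0.2502]
tool_rot: [-3.14, 0.062, 0.001]
ft_force: [-1.0, -0.2, -2.2]
grip_width: 0.287
grip_force: 40.0
```

Run:
```python
from now import *
im=now('small',(.653,-.045),.068,(-16,-14,-12,-10,-8,-6),("side",),.012)
```

```text
side [ 9.05225e+01  6.53000e-01 -5.80000e-02 -2.09400e-01]
[ 0.6216 -0.0457  0.2503] [-0.3  0.1 -0.9] w 25.1 gf 40.0
```

send_rows(
  rows=[
    {"hand": 15,"x": 0,"y": 0,"z": -4,"roll": 0},
    {"hand": 15,"x": 0,"y": 0,"z": -2,"roll": 0},
    {"hand": 15,"x": 0,"y": 0,"z": -1,"roll": 0},
    {"hand": 15,"x": 0,"y": 0,"z": -0.5,"roll": 0},
    {"hand": 15,"x": 0,"y": 0,"z": 0,"roll": 0},
  ],
)

```text
time: 30.8
position: [0.6214, -0.0459, 0.2431]
tool_rot: [3.141, -0.063, -0.0]
ft_force: [-0.4, -0.1, -1.3]
grip_width: 0.288
grip_force: 40.0
```

send_rows(
  rows=[
    {"hand": 15,"x": 0,"y": 0,"z": -1,"roll": 0},
    {"hand": 15,"x": 0,"y": 0,"z": 0,"roll": 0},
    {"hand": 60,"x": 0,"y": 0,"z": 0,"roll": 0},
    {"hand": 60,"x": 0,"y": 0,"z": 0,"roll": 0},
    {"hand": 60,"x": 0,"y": 0,"z": 0,"roll": 0},
    {"hand": 60,"x": 0,"y": 0,"z": 0,"roll": 0},
    {"hand": 60,"x": -5,"y": 0,"z": 0,"roll": 0},
    {"hand": 60,"x": -25,"y": 0,"z": 0,"roll": 0},
    {"hand": 60,"x": -35,"y": 0,"z": 0,"roll": 0},
    {"hand": 60,"x": -20,"y": -30,"z": 10,"roll": 0},
  ],
  force=10,
)

```text
time: 31.8
position: [0.5337, -0.0711, 0.2508]
tool_rot: [-3.139, 0.05, 0.006]
ft_force: [0.1, -0.9, -0.4]
grip_width: 0.688
grip_force: 0.0
```

send_rows(
  rows=[
    {"hand": 60,"x": -10,"y": -45,"z": 10,"roll": 0},
    {"hand": 60,"x": -10,"y": -45,"z": 10,"roll": 0},
    {"hand": 60,"x": -20,"y": -45,"z": 0,"roll": 0},
    {"hand": 60,"x": -20,"y": -45,"z": 0,"roll": 0},
    {"hand": 60,"x": -20,"y": -45,"z": 0,"roll": 0},
    {"hand": 60,"x": -20,"y": -45,"z": 0,"roll": 0},
    {"hand": 60,"x": -20,"y": -40,"z": 0,"roll": 0},
    {"hand": 60,"x": 0,"y": 0,"z": 0,"roll": 0},
  ],
)

```text
time: 32.6
position: [0.4109, -0.393, 0.2715]
tool_rot: [3.138, -0.081, -0.004]
ft_force: [0.1, -0.7, 0.3]
grip_width: 0.69
grip_force: 0.0
```

Run:
```python
from fit import *
im={c:get_image(c) for c in("side","top")}
for k,xy in(('large',(.661,.194)),('second',(.659,.104)),('third',(.655,.024)),('small',(.653,-.045))): print(k,*[fit(k,xy,.06,{c:im[c]})[:3] for c in im])
b=cv2.resize(im['top'][110:215,95:325],None,fx=3.4,fy=3.4,interpolation=cv2.INTER_CUBIC)
a=cv2.resize(im['side'][200:340,150:330],None,fx=1.7,fy=1.7,interpolation=cv2.INTER_CUBIC)
c=np.zeros((595,782,3),np.uint8); c[:357]=b; c[357:595,:306]=a; a2=cv2.resize(im['side'],(317,238)); c[357:595,320:637]=a2
cv2.imwrite("pics/last.png",c); cv2.imwrite("pics/top9.png",im['top']); cv2.imwrite("pics/side9.png",im['side'])
```

```text
large [94.4752  0.66    0.193 ] [91.6851  0.661   0.196 ]
second [86.0438  0.658   0.097 ] [94.5626  0.66    0.106 ]
third [8.4537e+01 6.5200e-01 1.8000e-02] [9.01612e+01 6.53000e-01 2.80000e-02]
small [ 9.34947e+01  6.53000e-01 -5.10000e-02] [ 9.19145e+01  6.62000e-01 -3.60000e-02]
```

View pics/last.png

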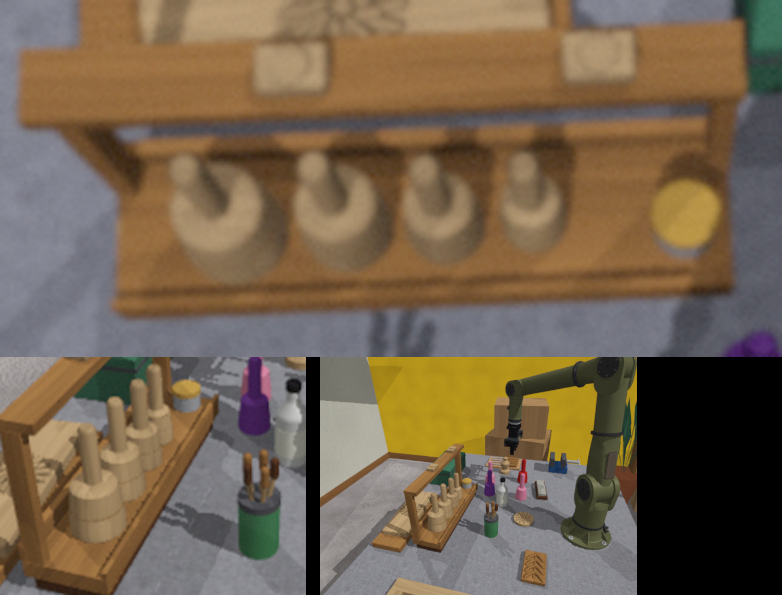

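All four stand upright in order, largest at left, with handle tops at (187,165), (313,163), (425,166) and (523,164). I'll check alignment and gaps from those.

Run:
```python
from fit import *
m=lambda x,y:((x+.5)/3.4-.5+95,(y+.5)/3.4-.5+110)
P={}
for k,p,foot in(('large',(186,168),278),('second',(313,165),267),('third',(426,168),260),('small',(523,165),249)):
    h,r,_=DIM[k]; xy=ray(m(*p),.06+h); f=ray(m(p[0]+40,foot),.06); P[k]=xy; print(k,xy.round(4),'x-dev from slope line',round(1000*(xy[0]-.04*(xy[1]-.105)),1),'from foot',round(1000*(f[0]+r-.04*(xy[1]-.105)),1))
K4=list(P)
for a_,b in zip(K4,K4[1:]): print(a_,b,'gap mm',1000*(np.hypot(*(P[a_]-P[b]))-DIM[a_][1]-DIM[b][1]))
t=cv2.imread("pics/top9.png")
print('small, R small',fit('small',(.654,-.044),.06,{'top':t},(0,),.006),fit('small',(.654,-.044),.06,{'top':t,'side':cv2.imread("pics/side9.png")},(0,),.008))
```

```text
large [0.6591 0.1946] x-dev from slope line 655.5 from foot 663.7
second [0.6571 0.1055] x-dev from slope line 657.1 from foot 662.9
third [0.6521 0.0255] x-dev from slope line 655.3 from foot 659.4
small [ 0.6518 -0.0447] x-dev from slope line 657.8 from foot 659.9
large second gap mm 10.171786673926986
second third gap mm 11.150250003058602
third small gap mm 11.117002530380487
small, R small [ 9.15466e+01  6.61500e-01 -3.70000e-02  0.00000e+00] [ 8.75082e+01  6.52000e-01 -4.60000e-02  0.00000e+00]
```

All four are in line within about 2 mm, with gaps of about 10–11 mm. Handing in.

```bash
python3 -c "
from bench import *
print(close_job())"
```

```text
the job is handed in; nothing more can be done
None
```

The job is handed in at about 33 s: all four mallets stand upright in one row on the shelf, largest at left to smallest at right, with gaps measured at about 10–11 mm and alignment within about 3 mm; the gripper touched the board once, lightly (about 6 N).

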